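# Line up the slab table's leaf with a drift and bolt it

## Robot

A 6-joint arm with a two-finger parallel gripper is mounted at the origin on the work surface. World frame = base frame: x ahead of the robot, y to its left, z up, the work surface at z = 0. Lengths are in m, angles in rad, forces in N, time in s.
With the tool pointing down it reaches from about 0.325 to 0.775 m from the base axis. Payload 5.5 kg.
Tool frame: the origin (TCP) lies on the centre line of the jaws, within the pads' length; the fingertips stand 8 mm ahead of it and the grasp point (between the pads) lies 11 mm behind it (bot.nose_length is the z of the fingertips in the tool frame, in m); z points along the fingers, y is the line along which they close (so a half turn about z gives the same grasp; the last joint's range is limited). The gripper opens to 88 mm and grips with 3 to 60 N. Pads are 20 mm wide; open, the fingers measure 115 mm over their backs; the gripper's body (75 mm by 178 mm) begins 61 mm behind the grasp point.
Start: joints at [-1.273, 0.091, 1.231, -0, 1.82, -0.057], TCP at [0.208, -0.563, 0.231] pointing down, gripper open.
Joint ranges: [-2.87, 2.87], [-0.86, 2.18], [0.17, 2.46], [-1.51, 4.65], [0.06, 2.69], [-2.65, 2.65]. Speed limits (rad/s): [2.57, 2.57, 3.01, 3.14, 3.14, 3.14].

## Interface

Orientations are given as a 3x3 rotation matrix whose columns are the frame's x, y, z axes.
In Python, from rig import bot gives the robot as it stands.
- The arm moves only by the tool jog_arm, never from a script. Its argument "motion" is a list of rows, each a list of 2 entries, a list of its own where there are three numbers: the shift along the tool's x, y, z in m, then the turn, a rotation vector about the tool's x, y, z in degrees. A call has 1 to 8 rows; each row shifts and turns the commanded pose from where the row before left it, along the tool's axes as they then stand; what a row does not reach is not made up. A row lasts 1/8 s, in which the tool goes at most 62.5 mm and 10.7 degrees, less where a joint would pass 70% of its speed; a pose out of reach is approached as far as the arm can. A call with a gripper value outside its range is refused whole. "claw" is the closure, from 0 (fully open) to 1 (shut), set as the call begins (left out, the last holds). The fingers move at their own pace and stop on an object; the grip force is fixed at half the most. Time passes only in rows, so rows that do not move let the fingers close. It gives the time, the measured TCP pose, the force, the opening and the grip force at its end, in the units of the state.
- bot.state(): the state, without advancing time (a new reading comes with each control period).
- bot.capture(name): name is "scene" or "top" or "wrist"; returns a dict with "image" (480x640x3 uint8, blue, green, red), "mtx" (3x3 intrinsics, pixels), "dist" ([k1, k2, p1, p2, k3] as OpenCV has them; the pictures are not rectified), "world_to_cam" (4x4, takes a point from world to camera coordinates); the wrist camera has in their place "tool_from_camera" (4x4, takes a point from camera to tool coordinates, whose origin is the TCP and whose axes are the flange's). Camera axes: x right, y up, looking along -z (the intrinsics and any distortion apply to the point x, -y, -z); pixel columns grow to the right and rows downward; lengths in m; the calibration is good to about 2 mm. A picture is of the moment at which its call begins: read the wrist's pose just before it. There is no depth.
- bot.hand_in(): hands the job in; it is judged then, once.
The state is a dict: "time_s": time; "q": joint angles; "dq": joint speeds; "joint_torque": joint torques, N m; "eef_pos": TCP position; "orientation": TCP orientation; "ft_force": force on the tool from outside, world axes, zero at the start; "torque": the same for the moment, N m; "width": finger opening in m; "finger_force": force on a finger pad.
Only numpy, scipy, OpenCV 4.12 (cv2) and the standard library are available. Lean on these libraries where they do the work, as an engineer would, in place of code of your own. Each camera call takes 0.05 s, during which the arm holds its last target. There are 200 camera calls.

## Task

The extension leaf of the small slab-rolling table has crept out, so the hole in its steel tongue no longer lines up with the hole in the fixed bed beneath. Take the tapered drift from the wooden stand, work it down through both holes until its collar rests on the tongue so that the holes come into line, then stand the drift back in the hole it came from. Finally put the thick hex-headed bolt fully home through both holes and leave it there.

Things in the scene. Friction and masses are not known exactly. Their poses are not given: they have to be found in the camera images.
- drift_grip (a point): Bright steel tapered drift, point down in a 40 mm hole of a wooden stand (top 82 mm up; 4 holes 100 mm apart; a ball-topped rod and a slim bolt are bystanders). Top down: flat-topped round grip 26 dia x 50 tall, collar 52 dia x 6 on the stand, straight part 34 dia x 15, cone 55 long to a 6 mm tip. Point: grip's middle, on the axis, 31 above collar underside, 101 above tip. z up. About 0.45 kg.
- bolt_grip (a point): Thick dark steel bolt hanging in another hole of the same stand (the slim bolt there has a 16 mm head). Top down: hexagonal head 30 mm across flats x 50 tall, collar 52 dia x 6 resting on the stand, blunt shank 25 dia x 50 long. Point: middle of the head, on the axis, 31 mm above the collar's underside, 81 above the shank's foot. z up. About 0.4 kg. Fully home, the collar lies on the tongue.
- tongue_hole (a point): Centre of the upper mouth of the 40 mm hole in the tongue, a bright steel plate 90 mm wide, 8 thick, on the plywood extension leaf; top 80.5 mm above the table. Leaf and tongue slide only along this frame's x (level), about 5 N friction, and stay where left. At the start the hole is 17 to 23 mm off the bed hole towards +x; it can go 12 mm past line the other way.
- bed_hole (a point): Centre of the upper mouth of the 40 mm hole in the fixed bed plate (dark steel, 12 mm thick), under the tongue and partly hidden by it; top 72 mm above the table, free space below. It does not move. In line, this point is 8.5 mm straight below the tongue hole's point. x: the sliding direction, away from the fixed bed's own plywood.
Things that resemble listed ones, but are neither listed nor needed, are in the scene too. What is shaped like the part that bears bolt_grip but pink or turquoise is not meant. Leave any green look-alike of the part that bears drift_grip alone.

How it is judged:
By the outcome, as a careful person would: the job done as asked, in the order asked, and still so for the second after the job is handed in, with the robot touching nothing.
It also fails if it takes over 72 s, if anything falls off the work surface, if the arm or the gripper's body presses on something with over 40 N, if the wrist force passes 120 N, or if a joint passes its speed limit or range.

## Working session

There is one attempt and no reset: what is moved stays moved. The work goes in short steps, Python scripts to look and compute and a tool call to move; the robot and the scene stay as the last step left them, time stands still between calls to the robot, and variables do not carry over. Pictures are saved under pics/ and viewed, at most 10 in all, crops included, and the job is handed in when it is done.

Besides the shell and the picture viewer there is one more tool, called after "Request:" as name(argument=value, ...) on one line, values as JSON. jog_arm: Moves the arm, as the interface text tells. Its arguments: {"type":"object","properties":{"motion":{"type":"array"},"claw":{"type":"number"}},"required":["motion"]}

```bash
mkdir -p pics
cat > h.py <<'E'
import numpy as np, cv2
from rig import bot
def cap(n,f):
    s=bot.state(); c=bot.capture(n); cv2.imwrite(f'pics/{f}.png',c['image'])
    np.savez(f'pics/{f}.npz',K=c['mtx'],D=np.array(c['dist'],float),T=(np.array(c['world_to_cam']) if 'world_to_cam' in c else worldcam(s,c)))
    return c
def worldcam(s,c):
    T=np.eye(4);T[:3,:3]=np.array(s['orientation']);T[:3,3]=s['eef_pos']
    return np.linalg.inv(T@np.array(c['tool_from_camera']))
def ray(f,u,v):
    d=np.load(f'pics/{f}.npz');p=cv2.undistortPoints(np.array([[[u,v]]],float),d['K'],d['D'])[0,0]
    W=np.linalg.inv(d['T']);return W[:3,3],W[:3,:3]@np.array([p[0],-p[1],-1])
def atz(f,u,v,z):
    o,r=ray(f,u,v);return o+r*(z-o[2])/r[2]
def proj(f,P):
    d=np.load(f'pics/{f}.npz');P=np.atleast_2d(P);X=(d['T'][:3,:3]@P.T).T+d['T'][:3,3]
    X=X*[1,-1,-1];return cv2.projectPoints(X,np.zeros(3),np.zeros(3),d['K'],d['D'])[0][:,0]
E
python3 - <<'E'
from h import *
for n in('scene','top','wrist'):
    cap(n,n+'0');d=np.load(f'pics/{n}0.npz');print(n,np.linalg.inv(d['T'])[:3,3].round(3),d['K'][0,0])
s=bot.state();print(np.round(s['orientation'],3),s['time_s'])
E
```

```text
scene [ 1.081 -0.34   1.203] 611.6459861748798
top [ 0.329 -0.057  1.312] 537.8022104287513
wrist [ 0.272 -0.539  0.384] 424.64639467263527
[[ 0.938  0.347 -0.   ]
 [ 0.347 -0.938  0.001]
 [ 0.    -0.002 -1.   ]] 0.15
```

View pics/top0.png

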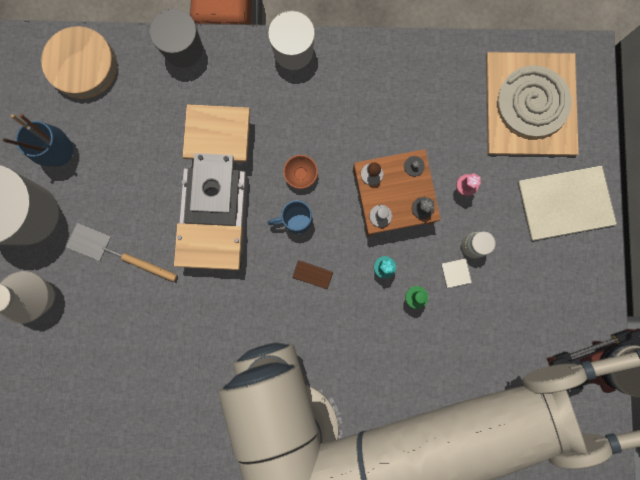

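View pics/scene0.png

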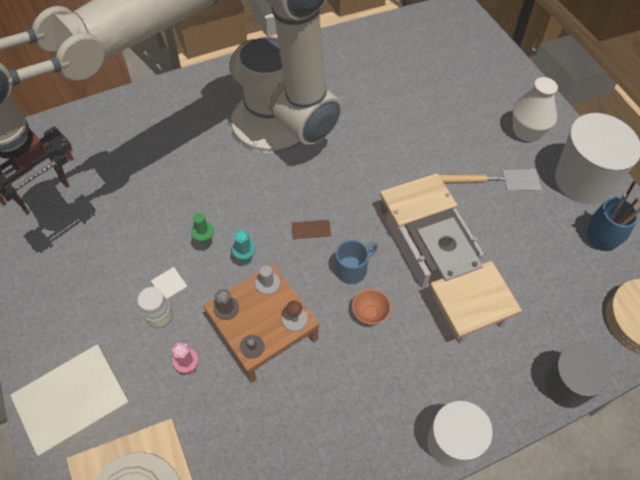

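Run:
```python
from h import *
a=cv2.imread('pics/top0.png');b=cv2.imread('pics/scene0.png')
R=lambda i,x,y,w,h:cv2.resize(i[y:y+h,x:x+w],(400,300),interpolation=cv2.INTER_CUBIC)
m=np.vstack([np.hstack([R(a,345,147,100,75+0),R(a,172,147,80,60)]),np.hstack([R(b,200,255,120,90),R(b,400,200,100,75)])])
m=np.vstack([np.hstack([R(a,350,150,100,75),R(a,172,147,80,60)]),np.hstack([R(b,200,255,120,90),R(b,400,200,100,75)])])
cv2.imwrite('pics/c1.png',m)
```

```text
(no output)
```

View pics/c1.png

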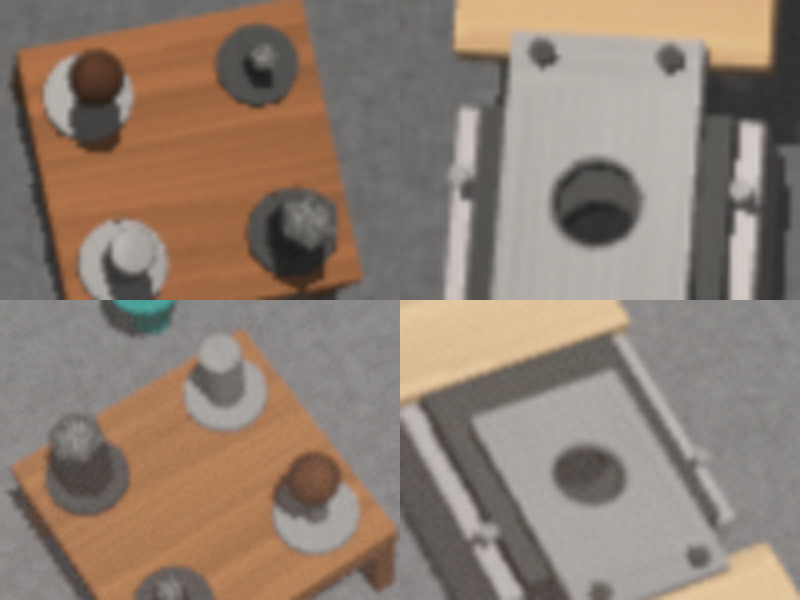

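Run:
```python
from h import *
def tri(a,b):
    (o1,r1),(o2,r2)=a,b
    A=np.c_[r1,-r2];t=np.linalg.lstsq(A,o2-o1,rcond=None)[0];p,q=o1+t[0]*r1,o2+t[1]*r2
    return ((p+q)/2).round(4),round(np.linalg.norm(p-q),4)
for n,t,s,z in [('driftTop',(383.3,212.5),(266.3,271.5),.138),('driftCol',(380.5,215.7),(267.5,283.5),.088),
 ('boltTop',(426.8,205),(223.4,296.1),.138),('boltCol',(423,208.3),(226.4,308.4),.088),('hole',(211.4,187.2),(447.25,243.5),.0805)]:
    print(n,atz('top0',*t,z).round(4),atz('scene0',*s,z).round(4),tri(ray('top0',*t),ray('scene0',*s)))
# edges
for a,b in [((512,30),(495,290)),((706,45),(690,290))]:
    P=[atz('top0',172+(u-400)/5,147+v/5,.0805) for u,v in (a,b)];d=P[0]-P[1];print('slide yaw',np.degrees(np.arctan2(d[1],d[0])))
print(bot.state()['eef_pos'],np.degrees(np.arctan2(.347,.938)))
```

```text
driftTop [ 0.4989 -0.1943  0.138 ] [ 0.5018 -0.1928  0.138 ] (array([ 0.4997, -0.1935,  0.1351]), np.float64(0.0025))
driftCol [ 0.4986 -0.1937  0.088 ] [ 0.502  -0.1937  0.088 ] (array([ 0.4994, -0.1937,  0.0836]), np.float64(0.0012))
boltTop [ 0.5172 -0.2903  0.138 ] [ 0.5201 -0.2895  0.138 ] (array([ 0.518 , -0.2901,  0.1346]), np.float64(0.0018))
boltCol [ 0.5173 -0.2914  0.088 ] [ 0.5225 -0.2905  0.088 ] (array([ 0.5187, -0.2914,  0.0816]), np.float64(0.0025))
hole [0.5601 0.1983 0.0805] [0.5609 0.2006 0.0805] (array([0.5606, 0.1994, 0.0806]), np.float64(0.0023))
slide yaw -1.2659348359386258
slide yaw -1.7230431873081185
[ 0.20838705 -0.56242536  0.22976224] 20.30124998621288
```

Request:
jog_arm(motion=[[[0.05,-0.03,0],[0,0,0]],[[0.05,-0.03,0],[0,0,0]],[[0.05,-0.03,0],[0,0,0]],[[0.05,-0.03,0],[0,0,0]],[[0.05,-0.03,0],[0,0,0]],[[0.05,-0.03,0],[0,0,0]],[[0.05,-0.03,0],[0,0,0]],[[0.05,-0.03,0],[0,0,0]]], claw=0.4)

```text
time_s: 1.15
eef_pos: [0.501, -0.1969, 0.2304]
orientation: [[0.938, 0.347, -0.0], [0.347, -0.938, -0.0], [-0.0, 0.0, -1.0]]
ft_force: [-0.1, -0.7, 0.2]
width: 0.0524
finger_force: 0.0
```

Request:
jog_arm(motion=[[[0,0,0],[0,0,7.3]],[[0,0,0],[0,0,7.3]],[[0,0,0],[0,0,7.2]],[[0,0,0],[0,0,0]],[[0,0,0],[0,0,0]]])

```text
time_s: 1.78
eef_pos: [0.5001, -0.1987, 0.2304]
orientation: [[1.0, -0.023, -0.0], [-0.023, -1.0, 0.0], [-0.0, -0.0, -1.0]]
ft_force: [0.3, -0.6, -0.9]
width: 0.0524
finger_force: 0.0
```

```bash
cat >> h.py <<'E'
def st():
    s=bot.state();R=np.array(s['orientation']);print('t',round(s['time_s'],2),'p',np.round(s['eef_pos'],4),'yaw',np.degrees(np.arctan2(R[1,0],R[0,0])).round(2),'zax',R[:,2].round(3),'F',np.round(s['ft_force'],1),'w',round(s['width'],4),'g',np.round(s['finger_force'],1));return s
def to(x,y,z):
    s=st();R=np.array(s['orientation']);print('shift',(R.T@(np.array([x,y,z])-s['eef_pos'])).round(4))
E
python3 - <<'E'
from h import *
cap('wrist','w1');to(.5,-.1938,.23)
print(proj('w1',[[.5,-.1938,.138],[.519,-.2905,.138]]))
E
```

```text
t 1.82 p [ 0.5001 -0.1987  0.2305] yaw -1.37 zax [-0.  0. -1.] F [-0.2 -0.3 -0.3] w 0.0531 g 0.0
shift [-0.0002 -0.0049  0.0005]
[[319.06065885 249.12671235]
 [480.63301633 214.72141985]]
```

View pics/w1.png

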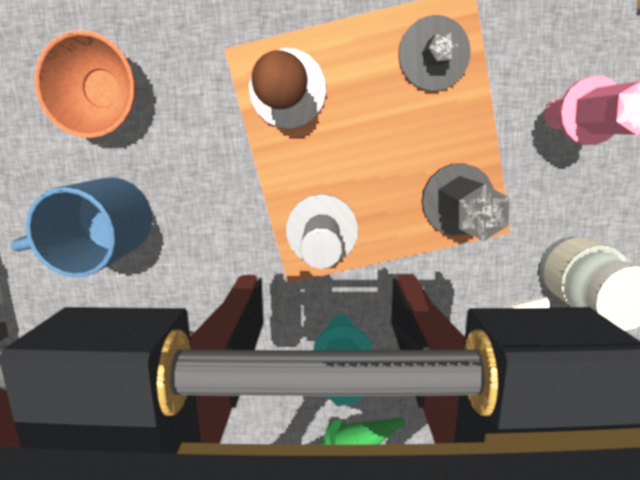

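Run:
```python
from h import *
for n,u,v,z in [('dt',321.5,249,.138),('dc',322,230,.088),('bt',483,211,.138),('bc',459.5,201,.088)]: print(n,atz('w1',u,v,z).round(4))
to(.5005,-.195,.102)
```

```text
dt [ 0.5    -0.1953  0.138 ]
dc [ 0.5005 -0.195   0.088 ]
bt [ 0.5212 -0.2918  0.138 ]
bc [ 0.5194 -0.293   0.088 ]
t 1.82 p [ 0.5001 -0.1987  0.2305] yaw -1.37 zax [-0.  0. -1.] F [-0.2 -0.3 -0.3] w 0.0531 g 0.0
shift [ 0.0004 -0.0037  0.1285]
```

Request:
jog_arm(motion=[[[0,-0.0037,0.02],[0,0,0]],[[0,0,0.03],[0,0,0]],[[0,0,0.03],[0,0,0]],[[0,0,0.03],[0,0,0]],[[0,0,0.0185],[0,0,0]],[[0,0,0],[0,0,0]]])

```text
time_s: 2.58
eef_pos: [0.4995, -0.1946, 0.1007]
orientation: [[1.0, -0.025, -0.003], [-0.025, -1.0, 0.001], [-0.003, -0.001, -1.0]]
ft_force: [0.1, 0.2, 0.1]
width: 0.0527
finger_force: 0.0
```

Request:
jog_arm(motion=[[[0,0,0],[0,0,0]],[[0,0,0],[0,0,0]],[[0,0,0],[0,0,0]],[[0,0,0],[0,0,0]],[[0,0,0],[0,0,0]]], claw=1)

```text
time_s: 3.2
eef_pos: [0.5007, -0.1949, 0.1031]
orientation: [[1.0, -0.026, 0.002], [-0.026, -1.0, -0.0], [0.002, 0.0, -1.0]]
ft_force: [-0.6, 0.8, 5.3]
width: 0.0254
finger_force: 30.0
```

Request:
jog_arm(motion=[[[0,0,-0.03],[0,0,0]],[[0,0,-0.045],[0,0,0]],[[0,0,-0.045],[0,0,0]],[[0,0,-0.027],[0,0,0]],[[0,0,0],[0,0,0]]])

```text
time_s: 3.82
eef_pos: [0.5007, -0.1953, 0.2501]
orientation: [[1.0, -0.026, 0.002], [-0.026, -1.0, -0.001], [0.002, 0.001, -1.0]]
ft_force: [0.0, 0.2, -5.6]
width: 0.0257
finger_force: 30.0
```

Request:
jog_arm(motion=[[[0,-0.03,0],[0,0,0]],[[-0.003,-0.055,0],[0,0,0]],[[-0.003,-0.06,0],[0,0,0]],[[-0.004,-0.06,0],[0,0,0]],[[-0.004,-0.06,0],[0,0,0]],[[-0.004,-0.06,0],[0,0,0]],[[-0.003,-0.049,0],[0,0,0]],[[0,-0.02,0],[0,0,0]]])

```text
time_s: 4.82
eef_pos: [0.4881, 0.2017, 0.2455]
orientation: [[1.0, -0.023, -0.005], [-0.023, -1.0, -0.001], [-0.005, 0.002, -1.0]]
ft_force: [0.5, -0.4, -4.6]
width: 0.0254
finger_force: 30.0
```

Request:
jog_arm(motion=[[[0,0,0],[0,0,0]],[[0,0,0],[0,0,0]]])

```text
time_s: 5.08
eef_pos: [0.4894, 0.1982, 0.248]
orientation: [[1.0, -0.027, -0.002], [-0.027, -1.0, -0.001], [-0.002, 0.001, -1.0]]
ft_force: [0.9, 0.0, -5.5]
width: 0.0258
finger_force: 30.0
```

Run:
```python
from h import *
c=cap('wrist','w2');st();u=proj('w2',[[.5603,.1993,.0805]])[0];print(u)
x,y=int(u[0])-80,int(u[1])-60
x=max(0,min(480,x));y=max(0,min(360,y));print(x,y)
cv2.imwrite('pics/w2c.png',cv2.resize(c['image'][y:y+120,x:x+160],(800,600),interpolation=cv2.INTER_CUBIC))
```

```text
t 5.12 p [0.4895 0.1981 0.2484] yaw -1.58 zax [-0.001 -0.001 -1.   ] F [-0.4 -0.2 -4.8] w 0.0254 g 30.0
[322.73162775 128.72422336]
242 68
```

View pics/w2c.png

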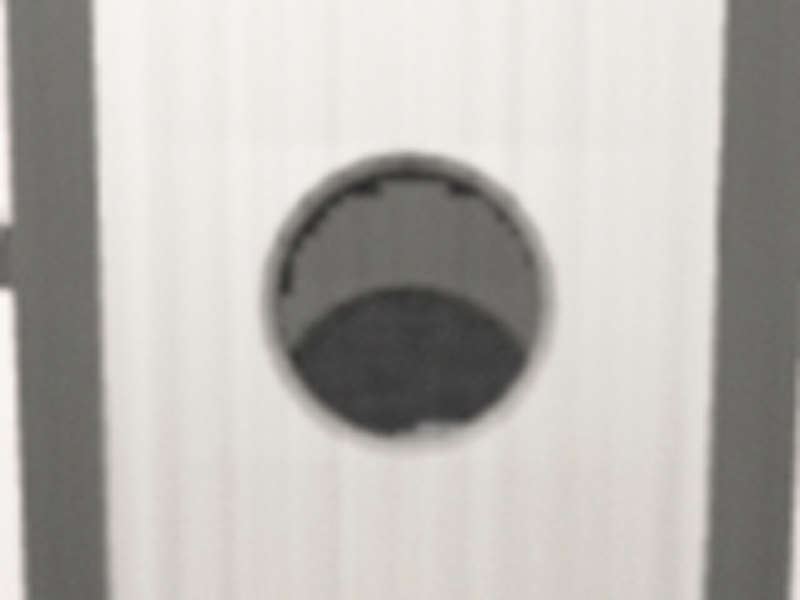

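Run:
```python
from h import *
f=lambda u,v,z:atz('w2',242+u/5,68+v/5,z).round(4)
print('hole',f(409,301,.0805),'top/bot',f(409,151,.0805),f(409,453,.0805),'L/R',f(262,301,.0805),f(556,301,.0805))
print('bed edge',f(410,287,.072), 'corners',f(292,353,.072),f(527,353,.072))
a,b=f(95,50,.0805),f(106,550,.0805);d=a-b;print(np.degrees(np.arctan2(d[1],d[0])))
a,b=f(724,50,.0805),f(708,550,.0805);d=a-b;print(np.degrees(np.arctan2(d[1],d[0])))
```

```text
hole [0.5607 0.1985 0.0805] top/bot [0.5819 0.1979 0.0805] [0.5385 0.1991 0.0805] L/R [0.5612 0.2201 0.0805] [0.5601 0.1769 0.0805]
bed edge [0.5628 0.1983 0.072 ] corners [0.5535 0.2165 0.072 ] [0.5526 0.1809 0.072 ]
-2.0709894979830645
-1.7525924766279604
```

Run:
```python
from h import *
s=st();print(np.round(s['q'],3))
```

```text
t 5.12 p [0.4895 0.1981 0.2484] yaw -1.58 zax [-0.001 -0.001 -1.   ] F [-0.4 -0.2 -4.8] w 0.0254 g 30.0
[ 3.200e-01 -9.700e-02  1.387e+00 -1.000e-03  1.853e+00  1.919e+00]
```

Request:
jog_arm(motion=[[[0,0,0],[0,0,-10]],[[0,0,0],[0,0,-10]],[[0,0,0],[0,0,-10]],[[0,0,0],[0,0,-10]],[[0,0,0],[0,0,-10]],[[0,0,0],[0,0,-10]],[[0,0,0],[0,0,-10]],[[0,0,0],[0,0,-10]]])

```text
time_s: 6.12
eef_pos: [0.4897, 0.1979, 0.2492]
orientation: [[0.196, 0.981, 0.0], [0.981, -0.196, -0.0], [-0.0, 0.0, -1.0]]
ft_force: [-0.1, 0.1, -4.8]
width: 0.0259
finger_force: 30.0
```

Request:
jog_arm(motion=[[[0,0,0],[0,0,-10]],[[0,0.03,0],[0,0,0]],[[0,0.0325,0],[0,0,0]],[[0,0,0],[0,0,0]],[[0,0,0],[0,0,0]]])

```text
time_s: 6.75
eef_pos: [0.5517, 0.1969, 0.249]
orientation: [[0.027, 1.0, -0.001], [1.0, -0.027, -0.0], [-0.0, -0.001, -1.0]]
ft_force: [-0.3, -0.6, -4.7]
width: 0.0256
finger_force: 30.0
```

Run:
```python
from h import *
to(.552,.1987,.185)
c=cap('scene','s1')['image'];d=cap('top','t1')['image']
print(proj('s1',[[.552,.1987,.16],[.552,.1987,.23]]),proj('t1',[[.552,.1987,.16]]))
cv2.imwrite('pics/c2.png',cv2.resize(c[130:280,370:570],(800,600),interpolation=cv2.INTER_CUBIC))
```

```text
t 6.75 p [0.5517 0.1969 0.249 ] yaw 88.44 zax [-0.001 -0.    -1.   ] F [-0.3 -0.6 -4.7] w 0.0256 g 30.0
shift [0.0019 0.0003 0.064 ]
[[451.38858124 220.33228448]
 [458.04427328 200.64108027]] [[203.74625814 184.0065441 ]]
```

View pics/c2.png

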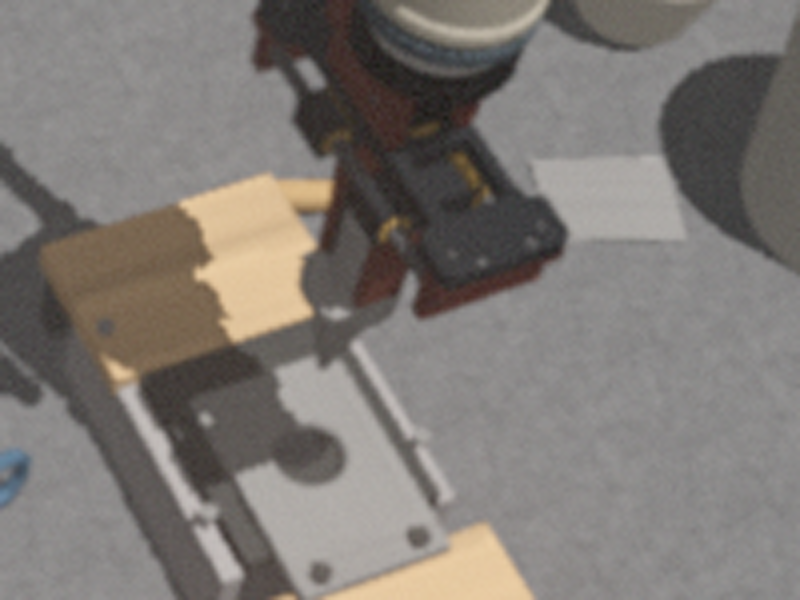

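Request:
jog_arm(motion=[[[0.0019,0,0.02],[0,0,0]],[[0,0,0.03],[0,0,0]],[[0,0,0.02],[0,0,0]],[[0,0,0.012],[0,0,0]],[[0,0,0.01],[0,0,0]],[[0,0,0.01],[0,0,0]],[[0,0,0],[0,0,0]]])

```text
time_s: 7.72
eef_pos: [0.5516, 0.1997, 0.1464]
orientation: [[0.026, 1.0, -0.001], [1.0, -0.026, -0.0], [-0.0, -0.001, -1.0]]
ft_force: [-0.1, 0.1, -5.5]
width: 0.0255
finger_force: 30.0
```

Request:
jog_arm(motion=[[[0,-0.0014,0.0035],[0,0,0]],[[0,-0.0014,0.0035],[0,0,0]],[[0,-0.0014,0.0035],[0,0,0]],[[0,-0.0014,0.0035],[0,0,0]],[[0,-0.0014,0.0035],[0,0,0]],[[0,-0.0014,0.0035],[0,0,0]],[[0,0,0],[0,0,0]],[[0,0,0],[0,0,0]]])

```text
time_s: 8.72
eef_pos: [0.5446, 0.2002, 0.1275]
orientation: [[0.026, 1.0, 0.003], [1.0, -0.026, 0.001], [0.001, 0.003, -1.0]]
ft_force: [5.1, 0.8, -0.6]
width: 0.0254
finger_force: 30.0
```

Request:
jog_arm(motion=[[[0,-0.0008,0.003],[0,0,0]],[[0,-0.0008,0.003],[0,0,0]],[[0,-0.0008,0.003],[0,0,0]],[[0,0,0.002],[0,0,0]],[[0,0,0],[0,0,0]],[[0,0,0],[0,0,0]]])

```text
time_s: 9.48
eef_pos: [0.5418, 0.2004, 0.1158]
orientation: [[0.026, 1.0, 0.002], [1.0, -0.026, 0.001], [0.001, 0.002, -1.0]]
ft_force: [6.2, 1.5, -1.9]
width: 0.0257
finger_force: 30.0
```

Request:
jog_arm(motion=[[[-0.001,0,0.0025],[0,0,0]],[[0,0,0.0025],[0,0,0]],[[0,0,0.0025],[0,0,0]],[[0,0,0.0025],[0,0,0]],[[0,0,0.002],[0,0,0]],[[0,0,0],[0,0,0]]])

```text
time_s: 10.22
eef_pos: [0.5416, 0.1998, 0.1035]
orientation: [[0.025, 1.0, 0.002], [1.0, -0.025, 0.002], [0.002, 0.002, -1.0]]
ft_force: [5.0, 2.7, -2.3]
width: 0.0254
finger_force: 30.0
```

Request:
jog_arm(motion=[[[-0.0008,0,0.0012],[0,0,0]],[[0,0,0.001],[0,0,0]],[[0,0,0.001],[0,0,0]],[[0,0,0],[0,0,0]],[[0,0,0],[0,0,0]]])

```text
time_s: 10.85
eef_pos: [0.5418, 0.1994, 0.1018]
orientation: [[0.025, 1.0, 0.003], [1.0, -0.025, 0.003], [0.003, 0.003, -1.0]]
ft_force: [3.5, 4.2, 3.8]
width: 0.0258
finger_force: 30.0
```

Request:
jog_arm(motion=[[[0.0015,0,0],[0,0,0]],[[0,-0.001,0],[0,0,0]],[[0,-0.001,0],[0,0,0]],[[0,0,0.0005],[0,0,0]],[[0,0,0],[0,0,0]]])

```text
time_s: 11.48
eef_pos: [0.5403, 0.1996, 0.1017]
orientation: [[0.026, 1.0, 0.004], [1.0, -0.026, 0.0], [0.0, 0.004, -1.0]]
ft_force: [4.5, -0.7, 7.6]
width: 0.0257
finger_force: 30.0
```

Request:
jog_arm(motion=[[[0,0.002,0],[0,0,0]],[[0,0,-0.005],[0,0,0]],[[0,0,-0.01],[0,0,0]],[[0,0,-0.02],[0,0,0]],[[0,0,-0.03],[0,0,0]],[[0,0,-0.04],[0,0,0]],[[0,0,-0.04],[0,0,0]],[[0,0,-0.005],[0,0,0]]])

```text
time_s: 12.48
eef_pos: [0.5415, 0.1998, 0.2529]
orientation: [[0.026, 1.0, 0.004], [1.0, -0.026, 0.001], [0.001, 0.004, -1.0]]
ft_force: [0.2, 0.5, -5.5]
width: 0.0255
finger_force: 30.0
```

Request:
jog_arm(motion=[[[-0.03,0,0],[0,0,0]],[[-0.03,0,0],[0,0,0]],[[0,0,0],[0,0,0]],[[0,0,0],[0,0,0]]])

```text
time_s: 12.98
eef_pos: [0.539, 0.14, 0.2477]
orientation: [[0.026, 1.0, -0.003], [1.0, -0.026, -0.0], [-0.0, -0.003, -1.0]]
ft_force: [0.2, -0.4, -5.0]
width: 0.0254
finger_force: 30.0
```

Run:
```python
from h import *
c=cap('wrist','w3');st();u=proj('w3',[[.543,.199,.0805]])[0];print(u)
x,y=int(u[0])-80,int(u[1])-60
x=max(0,min(480,x));y=max(0,min(360,y));print(x,y)
cv2.imwrite('pics/w3c.png',cv2.resize(c['image'][y:y+120,x:x+160],(800,600),interpolation=cv2.INTER_CUBIC))
to(.5007,-.1949,.25)
```

```text
t 13.03 p [0.5391 0.1403 0.2481] yaw 88.56 zax [-0.002 -0.    -1.   ] F [-0.3  1.  -6.1] w 0.0257 g 30.0
[329.18992308 143.64651587]
249 83
t 13.03 p [0.5391 0.1403 0.2481] yaw 88.56 zax [-0.002 -0.    -1.   ] F [-0.3  1.  -6.1] w 0.0257 g 30.0
shift [-0.336  -0.03   -0.0018]
```

View pics/w3c.png

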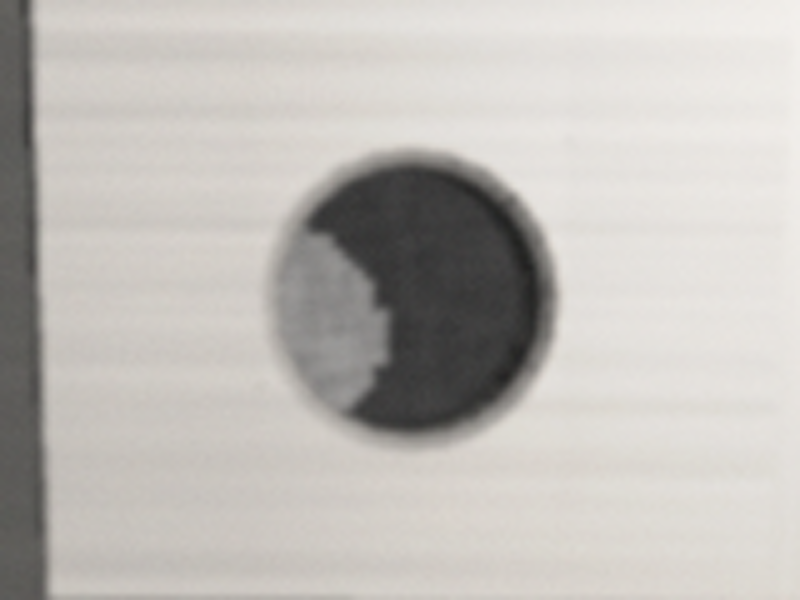

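Request:
jog_arm(motion=[[[-0.03,-0.003,0],[0,0,0]],[[-0.055,-0.005,0],[0,0,0]],[[-0.058,-0.005,0],[0,0,0]],[[-0.058,-0.005,0],[0,0,0]],[[-0.058,-0.005,0],[0,0,0]],[[-0.05,-0.005,0],[0,0,0]],[[-0.027,-0.002,0],[0,0,0]],[[0,0,0],[0,0,0]]])

```text
time_s: 14.02
eef_pos: [0.5007, -0.1965, 0.2485]
orientation: [[0.028, 1.0, -0.001], [1.0, -0.028, 0.0], [0.0, -0.001, -1.0]]
ft_force: [-0.8, -0.1, -5.4]
width: 0.0259
finger_force: 30.0
```

Request:
jog_arm(motion=[[[0,0,0],[0,0,0]],[[0,0,0],[0,0,0]]])

```text
time_s: 14.28
eef_pos: [0.5013, -0.1941, 0.2494]
orientation: [[0.024, 1.0, 0.0], [1.0, -0.024, 0.0], [0.0, -0.0, -1.0]]
ft_force: [0.8, -0.6, -5.2]
width: 0.0257
finger_force: 30.0
```

Run:
```python
from h import *
to(.5007,-.1949,.18)
c=cap('scene','s2')['image']
print(proj('s2',[[.5007,-.1949,.157],[.5007,-.1949,.082]])-[215,215])
cv2.imwrite('pics/c3.png',cv2.resize(c[215:305,215:335],(800,600),interpolation=cv2.INTER_CUBIC))
```

```text
t 14.28 p [ 0.5013 -0.1941  0.2494] yaw 88.64 zax [ 0.  0. -1.] F [ 0.8 -0.6 -5.2] w 0.0257 g 30.0
shift [-0.0008 -0.0006  0.0694]
[[49.45688573 51.72461567]
 [51.92323596 69.559965  ]]
```

View pics/c3.png

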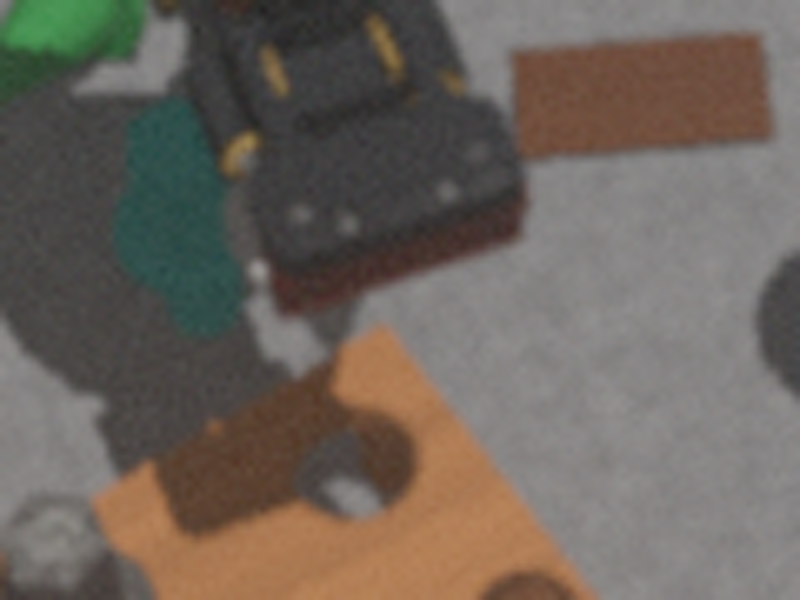

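Request:
jog_arm(motion=[[[-0.0008,-0.0006,0.025],[0,0,0]],[[0,0,0.03],[0,0,0]],[[0,0,0.025],[0,0,0]],[[0,0,0.02],[0,0,0]],[[0,0,0.015],[0,0,0]],[[0,0,0.012],[0,0,0]],[[0,0,0],[0,0,0]]])

```text
time_s: 15.2
eef_pos: [0.5, -0.1959, 0.1216]
orientation: [[0.026, 1.0, -0.001], [1.0, -0.026, 0.001], [0.001, -0.001, -1.0]]
ft_force: [-0.6, -0.6, -5.9]
width: 0.0254
finger_force: 30.0
```

Request:
jog_arm(motion=[[[0,0,0.005],[0,0,0]],[[0,0,0.005],[0,0,0]],[[0,0,0.004],[0,0,0]],[[0,0,0.003],[0,0,0]],[[0,0,0.002],[0,0,0]],[[0,0,0],[0,0,0]]])

```text
time_s: 15.95
eef_pos: [0.5004, -0.1958, 0.1032]
orientation: [[0.025, 1.0, -0.0], [1.0, -0.025, 0.001], [0.001, -0.0, -1.0]]
ft_force: [-0.5, 3.2, -3.9]
width: 0.0254
finger_force: 30.0
```

Request:
jog_arm(motion=[[[0,0,0.0005],[0,0,0]],[[0,0,0],[0,0,0]],[[0,0,0],[0,0,0]]], claw=0.4)

```text
time_s: 16.32
eef_pos: [0.5007, -0.1967, 0.1037]
orientation: [[0.026, 1.0, 0.001], [1.0, -0.026, -0.001], [-0.001, 0.001, -1.0]]
ft_force: [0.3, 0.2, -1.3]
width: 0.0511
finger_force: 0.0
```

Request:
jog_arm(motion=[[[0,0,-0.01],[0,0,0]],[[0,0,-0.03],[0,0,0]],[[0,0,-0.05],[0,0,0]],[[0,0,-0.04],[0,0,0]],[[-0.03,0.005,0],[0,0,0]],[[-0.045,0.01,0],[0,0,0]],[[0,0,0],[0,0,0]],[[0,0,0],[0,0,0]]])

```text
time_s: 17.32
eef_pos: [0.5133, -0.2713, 0.2333]
orientation: [[0.026, 1.0, 0.0], [1.0, -0.026, 0.0], [0.0, 0.0, -1.0]]
ft_force: [0.6, 0.8, 0.2]
width: 0.0526
finger_force: 0.0
```

Run:
```python
from h import *
c=cap('wrist','w4');to(.5198,-.2922,.102)
print(proj('w4',[[.5007,-.195,.088],[.5005,-.195,.138],[.5198,-.2922,.138],[.5198,-.2922,.088]]))
```

```text
t 17.38 p [ 0.5134 -0.2709  0.2334] yaw 88.55 zax [ 0.  0. -1.] F [0.1 0.3 0.4] w 0.0527 g 0.0
shift [-0.0211  0.0069  0.1314]
[[303.61935393 119.43667579]
 [298.57361325 116.5936236 ]
 [336.02309778 278.21562597]
 [334.60261946 255.67359897]]
```

View pics/w4.png

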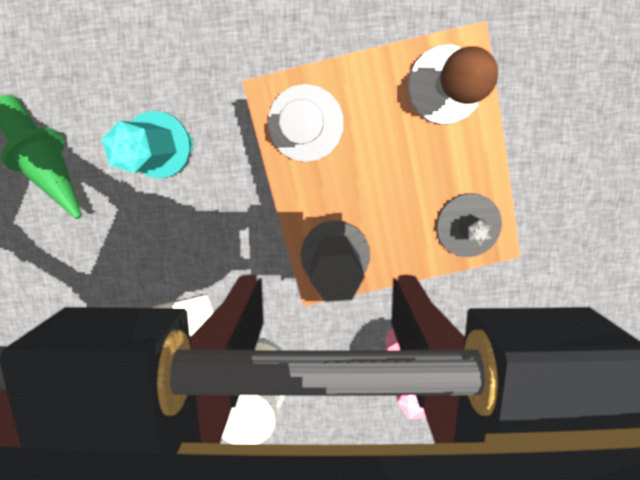

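Request:
jog_arm(motion=[[[-0.0211,0.0069,0.01],[0,0,0]],[[0,0,0.03],[0,0,0]],[[0,0,0.035],[0,0,0]],[[0,0,0.03],[0,0,0]],[[0,0,0.0255],[0,0,0]],[[0,0,0],[0,0,0]]])

```text
time_s: 18.12
eef_pos: [0.5187, -0.291, 0.1004]
orientation: [[0.024, 1.0, -0.003], [1.0, -0.024, 0.002], [0.002, -0.004, -1.0]]
ft_force: [0.3, 0.1, -0.1]
width: 0.0523
finger_force: 0.0
```

Request:
jog_arm(motion=[[[0,0,0],[0,0,0]],[[0,0,0],[0,0,0]],[[0,0,0],[0,0,0]],[[0,0,0],[0,0,0]],[[0,0,0],[0,0,0]],[[0,0,0],[0,0,0]]], claw=1)

```text
time_s: 18.88
eef_pos: [0.52, -0.2931, 0.1045]
orientation: [[0.026, 1.0, 0.002], [1.0, -0.026, -0.001], [-0.001, 0.002, -1.0]]
ft_force: [-3.3, 1.6, 6.4]
width: 0.0336
finger_force: 30.0
```

Request:
jog_arm(motion=[[[0,0,0],[0,0,0]],[[0,0,0],[0,0,0]],[[0,0,0],[0,0,8]],[[0,0,0],[0,0,8]],[[0,0,0],[0,0,0]]], claw=0.4)

```text
time_s: 19.5
eef_pos: [0.5198, -0.2927, 0.1021]
orientation: [[0.299, 0.954, -0.0], [0.954, -0.299, 0.0], [0.0, -0.0, -1.0]]
ft_force: [0.9, -0.5, 0.0]
width: 0.0528
finger_force: 0.0
```

Request:
jog_arm(motion=[[[0,0,0],[0,0,0]],[[0,0,0],[0,0,0]],[[0,0,0],[0,0,0]],[[0,0,0],[0,0,0]],[[0,0,0],[0,0,0]]], claw=1)

```text
time_s: 20.12
eef_pos: [0.5198, -0.2928, 0.1024]
orientation: [[0.3, 0.954, 0.0], [0.954, -0.3, -0.0], [0.0, 0.0, -1.0]]
ft_force: [0.2, -0.3, -0.2]
width: 0.032
finger_force: 30.0
```

Request:
jog_arm(motion=[[[0,0,0],[0,0,0]],[[0,0,0],[0,0,0]],[[0,0,0],[0,0,8]],[[0,0,0],[0,0,0]]], claw=0.4)

```text
time_s: 20.62
eef_pos: [0.5197, -0.2928, 0.1025]
orientation: [[0.429, 0.903, 0.0], [0.903, -0.429, -0.0], [-0.0, 0.0, -1.0]]
ft_force: [-0.3, 0.1, 0.1]
width: 0.0528
finger_force: 0.0
```

Request:
jog_arm(motion=[[[0,0,0],[0,0,0]],[[0,0,0],[0,0,0]],[[0,0,0],[0,0,0]],[[0,0,0],[0,0,0]],[[0,0,0],[0,0,0]]], claw=1)

```text
time_s: 21.25
eef_pos: [0.5197, -0.2928, 0.1024]
orientation: [[0.43, 0.903, -0.0], [0.903, -0.43, 0.0], [0.0, -0.0, -1.0]]
ft_force: [0.1, 0.2, 0.9]
width: 0.0298
finger_force: 30.0
```

Request:
jog_arm(motion=[[[0,0,-0.02],[0,0,0]],[[0,0,-0.045],[0,0,0]],[[0,0,-0.05],[0,0,0]],[[0,0,-0.033],[0,0,0]],[[0,0,0],[0,0,0]]])

```text
time_s: 21.88
eef_pos: [0.5206, -0.2933, 0.2549]
orientation: [[0.43, 0.903, 0.006], [0.903, -0.43, -0.004], [-0.001, 0.007, -1.0]]
ft_force: [0.3, -0.1, -3.1]
width: 0.0299
finger_force: 30.0
```

Request:
jog_arm(motion=[[[0.03,-0.012,0],[0,0,0]],[[0.05,-0.02,0],[0,0,0]],[[0.054,-0.022,0],[0,0,0]],[[0.054,-0.022,0],[0,0,0]],[[0.054,-0.022,0],[0,0,0]],[[0.054,-0.022,0],[0,0,0]],[[0.045,-0.018,0],[0,0,0]],[[0.023,-0.009,0],[0,0,0]]])

```text
time_s: 22.88
eef_pos: [0.5426, 0.1017, 0.2478]
orientation: [[0.428, 0.904, -0.004], [0.904, -0.428, 0.0], [-0.002, -0.003, -1.0]]
ft_force: [0.0, -0.9, -3.7]
width: 0.0298
finger_force: 30.0
```

Request:
jog_arm(motion=[[[0,0,0],[0,0,0]],[[0,0,0],[0,0,0]],[[0,0,0],[0,0,0]]])

```text
time_s: 23.25
eef_pos: [0.5435, 0.0979, 0.2499]
orientation: [[0.432, 0.902, -0.001], [0.902, -0.432, -0.0], [-0.001, -0.001, -1.0]]
ft_force: [0.4, 0.1, -4.0]
width: 0.0301
finger_force: 30.0
```

Run:
```python
from h import *
print(atz('w3',249+412/5,83+299/5,.0805).round(4))
to(.5435,.1992,.14)
```

```text
[0.5447 0.1996 0.0805]
t 23.25 p [0.5435 0.0979 0.2499] yaw 64.44 zax [-0.001 -0.    -1.   ] F [ 0.4  0.1 -4. ] w 0.0301 g 30.0
shift [ 0.0914 -0.0436  0.1098]
```

Request:
jog_arm(motion=[[[0.03,-0.0146,0],[0,0,0]],[[0.04,-0.019,0],[0,0,0]],[[0.0214,-0.01,0],[0,0,0]],[[0,0,0.03],[0,0,0]],[[0,0,0.035],[0,0,0]],[[0,0,0.02],[0,0,0]],[[0,0,0],[0,0,0]],[[0,0,0],[0,0,0]]])

```text
time_s: 24.25
eef_pos: [0.5442, 0.2001, 0.1671]
orientation: [[0.431, 0.903, 0.002], [0.903, -0.431, 0.001], [0.002, 0.002, -1.0]]
ft_force: [0.1, 0.2, -3.7]
width: 0.0301
finger_force: 30.0
```

Run:
```python
from h import *
to(.5435,.1994,.101)
```

```text
t 24.25 p [0.5442 0.2001 0.1671] yaw 64.49 zax [ 0.002  0.001 -1.   ] F [ 0.1  0.2 -3.7] w 0.0301 g 30.0
shift [-0.0011 -0.0004  0.0661]
```

Position is good; lower it in.

Request:
jog_arm(motion=[[[-0.001,-0.0004,0.008],[0,0,0]],[[0,0,0.008],[0,0,0]],[[0,0,0.01],[0,0,0]],[[0,0,0.01],[0,0,0]],[[0,0,0.01],[0,0,0]],[[0,0,0.008],[0,0,0]],[[0,0,0.004],[0,0,0]],[[0,0,0],[0,0,0]]])

```text
time_s: 25.25
eef_pos: [0.5426, 0.1996, 0.1071]
orientation: [[0.43, 0.903, -0.001], [0.903, -0.43, -0.0], [-0.0, -0.0, -1.0]]
ft_force: [-0.3, 0.3, -4.9]
width: 0.0304
finger_force: 30.0
```

Request:
jog_arm(motion=[[[0,0,0.003],[0,0,0]],[[0,0,0.002],[0,0,0]],[[0,0,0.0015],[0,0,0]],[[0,0,0.001],[0,0,0]],[[0,0,0],[0,0,0]]])

```text
time_s: 25.88
eef_pos: [0.5428, 0.1996, 0.1009]
orientation: [[0.43, 0.903, 0.001], [0.903, -0.43, 0.0], [0.001, 0.001, -1.0]]
ft_force: [-2.3, -0.3, 2.7]
width: 0.0301
finger_force: 30.0
```

Collar has landed (Fz rising at the expected height). Release, rise, and look.

Request:
jog_arm(motion=[[[0,0,0],[0,0,0]],[[0,0,0],[0,0,0]],[[0,0,0],[0,0,0]]], claw=0.4)

```text
time_s: 26.25
eef_pos: [0.5429, 0.1996, 0.0999]
orientation: [[0.43, 0.903, 0.0], [0.903, -0.43, 0.0], [0.0, 0.0, -1.0]]
ft_force: [1.0, 0.8, 0.4]
width: 0.0519
finger_force: 0.0
```

Request:
jog_arm(motion=[[[0,0,-0.01],[0,0,0]],[[0,0,-0.03],[0,0,0]],[[0,0,-0.05],[0,0,0]],[[0,0,-0.05],[0,0,0]],[[-0.05,0.02,0],[0,0,0]],[[-0.055,0.02,0],[0,0,0]],[[-0.03,0.01,0],[0,0,0]],[[0,0,0],[0,0,0]]])

```text
time_s: 27.25
eef_pos: [0.5298, 0.0544, 0.241]
orientation: [[0.433, 0.901, 0.002], [0.901, -0.433, -0.0], [0.001, 0.001, -1.0]]
ft_force: [-0.6, 0.6, -0.1]
width: 0.0526
finger_force: 0.0
```

Run:
```python
from h import *
st();w=cap('wrist','w5')['image'];s=cap('scene','s5')['image'];t=cap('top','t5')['image']
R=lambda i,x,y,a,b:cv2.resize(i[y:y+b,x:x+a],(400,300),interpolation=cv2.INTER_CUBIC)
u=proj('w5',[[.5435,.1994,.0865],[.5435,.1994,.1365]]);v=proj('s5',[[.5435,.1994,.0865],[.5435,.1994,.1365]])
print(u/1.6,(v-[380,180])*400/120)
cv2.imwrite('pics/c5.png',np.vstack([np.hstack([cv2.resize(w,(400,300)),R(s,380,180,120,90)]),np.hstack([R(s,200,255,120,90),R(t,350,150,100,75)])]))
```

```text
t 27.25 p [0.5298 0.0544 0.241 ] yaw 64.33 zax [ 0.002 -0.    -1.   ] F [-0.6  0.6 -0.1] w 0.0526 g 0.0
[[156.58737948  18.2099378 ]
 [147.0507081    5.13175025]] [[211.11813409 186.68857572]
 [225.20623479 144.45683953]]
```

View pics/c5.png

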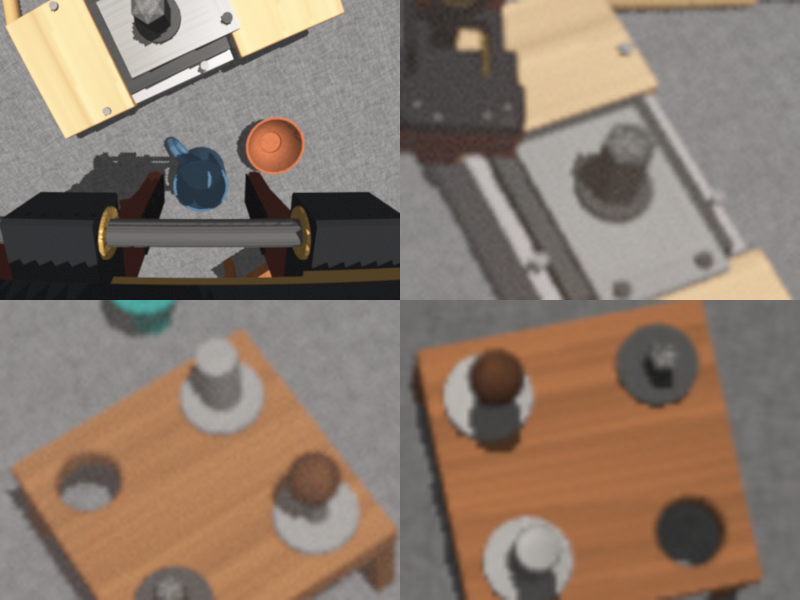

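The bolt stands with its collar flat on the tongue: collar at about (211,187) and head at (228,143) in the upper right panel, as predicted. The drift is upright in its own stand hole.

```bash
python3 -c "
from rig import bot
print(bot.hand_in())"
```

```text
the job is handed in; nothing more can be done
None
```

The holes are in line, the drift is back in its own stand hole, and the thick hex bolt is fully home through both holes; I handed the job in at about 27 s, and no verdict came back.

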